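# Hold the right lid over the open jar

### The arm

A 6-joint arm with a two-finger parallel gripper is mounted at the origin on a cart in front of the work surface, level with it; the furniture and walls round the work are solid. World frame = base frame: x ahead of the robot, y to its left, z up, the work surface at z = 0. Lengths are in mm, angles in rad, forces in N, time in s.
With the tool pointing down it reaches from about 350 to 775 mm from the base axis. Payload 7.3 kg.
Tool frame: the origin (TCP) lies midway between the tips of the shut fingers; the grasp point (between the pads) lies 19 mm behind it; z points along the fingers, y is the line along which they close (so a half turn about z gives the same grasp; the last joint's range is limited). The gripper opens to 92 mm and grips with 3 to 60 N. Pads are 19 mm wide; open, the fingers measure 130 mm over their backs; the gripper's body (75 mm by 190 mm) begins 47 mm behind the grasp point.
Start: joints at [-1.345, 0.342, 1.524, -0, 1.275, -0.146], TCP at [190.752, -489.141, 226.741] pointing down, gripper open.
Joint ranges: [-2.53, 2.53], [-0.77, 2.02], [0.04, 2.7], [-1, 4.14], [0.28, 2.66], [-3.11, 3.11]. Speed limits (rad/s): [2.57, 2.57, 3.14, 3.14, 3.14, 3.14].

### API

Orientations are given as [roll, pitch, yaw] about the fixed x, y, z axes, in that order (R = Rz(yaw) Ry(pitch) Rx(roll)).
In Python, from plant import * gives the robot as it stands.
- The arm moves only by the tool step_arm, never from a script. Its argument "deltas" is one flat list of numbers, 5 for each row, row after row: the shift along the world's x, y, z in mm, then the turn about the world's z in degrees, then the finger opening in mm, from 0 to 91.8. In form: [tx, ty, tz, turn, gripper, tx, ty, tz, turn, gripper, ...]. A call has exactly 10 rows; each row shifts and turns the commanded pose from where the row before left it; what a row does not reach is not made up. A row lasts 1/8 s, in which the tool goes at most 62.5 mm and 10.7 degrees, less where a joint would pass 70% of its speed; a pose out of reach is approached as far as the arm can. A call is refused whole if a number of a shift passes 62.5 or a number of a turn 10.7, either way. A call with a gripper value outside its range is refused whole. The fingers move at their own pace and stop on an object; the grip force is fixed at half the most. Time passes only in rows, so rows that do not move let the fingers close, or fill a call up. It gives the time, the measured TCP pose, the force, the opening and the grip force at its end, in the units of the state.
- get_obs(): the state, without advancing time (a new reading comes with each control period).
- capture(name): name is "side" or "top" or "wrist"; returns the picture (384x512x3 uint8, red, green, blue); there is no depth.
- camera_params(name): a dict with "mtx" (3x3 intrinsics, pixels), "rvec" (rotation vector, rad) and "tvec" (3), from world to camera coordinates, as OpenCV has them. Camera axes: x right, y down, z forward; pixel columns grow to the right and rows downward; lengths in mm; the calibration is good to about 2 mm. The wrist camera is an equidistant fisheye: a pixel r from the principal point sees the ray r / f radians off the axis. A picture is of the moment at which its call begins: read the wrist's pose just before it. camera_params takes no time and is no camera call; for the wrist camera it gives the pose at the moment of the call.
- close_job(): hands the job in; it is judged then, once.
The state is a dict: "time": time; "joint_positions": joint angles; "dq": joint speeds; "tau": joint torques, N m; "tool_pos": TCP position; "tcp_rot": TCP orientation; "contact_force": force on the tool from outside, world axes, zero at the start; "moment": the same for the moment, N m; "grip_width": finger opening in mm; "finger_force": force on a finger pad.
Only numpy, scipy, OpenCV 4.12 (cv2) and the standard library are available. Lean on these libraries where they do the work, as an engineer would, in place of code of your own. Each camera call takes 0.05 s, during which the arm holds its last target. There are 200 camera calls.

### The job

Two open white jars stand on trivets; pick up, by its knob, the one of the three wooden lids that fits the jar on the red trivet, leaving the other lids alone. Carry it over the tops of the row of tins and the spice jar between them, and stop with it level and centred just above that jar's mouth, about a finger's width clear and never touching the jar, so I can check the fit before it goes on. Finish while still holding it there motionless, with nothing else disturbed.

Things in the scene. Friction and masses are not known exactly. Their poses are not given: they have to be found in the camera images.
- red_trivet: red round trivet lying fixed on the worktop, 124 mm across, 8 mm thick, with a small tab on its rim; marks the jar to work on. Origin: centre of its underside, z up
- blue_trivet: blue trivet of the same shape and size, also fixed; the other jar stands on it. Origin: centre of its underside, z up
- wide_jar: wide white straight-sided stoneware jar, open on top, loose, 600 g, 92 mm across outside, 115 mm tall, wall 6 mm, so its mouth is 80 mm across inside; stands on either trivet. Origin: centre of its underside, z up
- wide_jar_mouth (a point): centre of the wide jar's mouth, level with the rim (115 mm above the jar's underside), z up
- narrow_jar: narrow white straight-sided stoneware jar, open on top, loose, 600 g, 76 mm across outside, 135 mm tall, wall 6 mm, so its mouth is 64 mm across inside; stands on either trivet. Origin: centre of its underside, z up
- narrow_jar_mouth (a point): centre of the narrow jar's mouth, level with the rim (135 mm above the jar's underside), z up
- large_lid: turned dark wooden lid, loose, 60 to 130 g, lying plug-down on the worktop: round plug 76 mm across and 12 mm high below, above it a flange 92 mm across from 12 to 22 mm, on top a pale wooden knob, a plain upright cylinder 24 mm across from 22 to 50 mm. It fits the wide jar (flange as wide as the jar). Origin: centre of the plug's underside; z is up along the axis
- medium_lid: turned dark wooden lid, loose, 60 to 130 g, lying plug-down on the worktop: round plug 60 mm across and 12 mm high below, above it a flange 76 mm across from 12 to 22 mm, on top a pale wooden knob, a plain upright cylinder 24 mm across from 22 to 50 mm. It fits the narrow jar (flange as wide as the jar). Origin: centre of the plug's underside; z is up along the axis
- small_lid: turned dark wooden lid, loose, 60 to 130 g, lying plug-down on the worktop: round plug 44 mm across and 12 mm high below, above it a flange 60 mm across from 12 to 22 mm, on top a pale wooden knob, a plain upright cylinder 24 mm across from 22 to 50 mm. It fits neither jar. Origin: centre of the plug's underside; z is up along the axis
- large_lid_knob (a point): point on the axis of the large lid's knob, 40 mm above the lid's underside, 10 mm below the knob's top
- medium_lid_knob (a point): point on the axis of the medium lid's knob, 40 mm above the lid's underside, 10 mm below the knob's top
- small_lid_knob (a point): point on the axis of the small lid's knob, 40 mm above the lid's underside, 10 mm below the knob's top
- red_tin: red food tin, loose, 75 mm across, 110 mm tall, at one end (near or far) of the row between lids and jars. Origin: centre of its underside
- spice_jar: spice jar with a mustard-yellow cap, loose, 42 mm across, 96 mm tall, in the middle of that row. Origin: centre of its underside
- white_tin: mainly white food tin with red on it, loose, 75 mm across, 110 mm tall, at the other end of that row. Origin: centre of its underside

How it is judged (in metres and radians):
On the way:
1. the lid that fits the jar on the red trivet is lifted off the worktop in the fingers (((horizontal distance between wide_jar and red_trivet below 0.06 m and height (world z) of large_lid above 0.03 m and contact force between the fingers and large_lid above 0.5 N) or (horizontal distance between narrow_jar and red_trivet below 0.06 m and height (world z) of medium_lid above 0.03 m and contact force between the fingers and medium_lid above 0.5 N))), for 0.1 s.
At the end, for the whole second after the job is handed in: The fitting lid is gripped and still over the jar on the red trivet: centred within 8 mm, underside 3 to 30 mm above the rim, level within 0.12 rad, not touching the jar. Jars, tins and spice jar are within 20 mm, the other lids within 30 mm of their starts (((horizontal distance between wide_jar and red_trivet below 0.06 m and horizontal distance between large_lid and wide_jar_mouth below 0.008 m and z of large_lid in the frame of wide_jar_mouth between 0.003 and 0.03 m and angle between large_lid's own z axis and vertical below 0.12 rad and linear speed of large_lid below 0.02 m/s and contact force between the fingers and large_lid above 0.5 N and contact force between large_lid and wide_jar below 0.05 N and angle between wide_jar's own z axis and vertical below 0.05 rad) or (horizontal distance between narrow_jar and red_trivet below 0.06 m and horizontal distance between medium_lid and narrow_jar_mouth below 0.008 m and z of medium_lid in the frame of narrow_jar_mouth between 0.003 and 0.03 m and angle between medium_lid's own z axis and vertical below 0.12 rad and linear speed of medium_lid below 0.02 m/s and contact force between the fingers and medium_lid above 0.5 N and contact force between medium_lid and narrow_jar below 0.05 N and angle between narrow_jar's own z axis and vertical below 0.05 rad)) and distance of each of red_tin, spice_jar, white_tin, wide_jar, narrow_jar from where it was at the start of the episode below 0.02 m and ((horizontal distance between wide_jar and red_trivet below 0.06 m and distance of medium_lid from where it was at the start of the episode below 0.03 m) or (horizontal distance between narrow_jar and red_trivet below 0.06 m and distance of large_lid from where it was at the start of the episode below 0.03 m)) and distance of small_lid from where it was at the start of the episode below 0.03 m); the arm keeps its last pose, push and grip.
It fails at once if a lid touches a jar (contact force between any of large_lid, medium_lid, small_lid and wide_jar above 0.5 N or contact force between any of large_lid, medium_lid, small_lid and narrow_jar above 0.5 N).
It fails at once if a lid crosses the row below the tin tops ((world y of large_lid between 0.065 and 0.11 m and height (world z) of large_lid below 0.11 m) or (world y of medium_lid between 0.065 and 0.11 m and height (world z) of medium_lid below 0.11 m) or (world y of small_lid between 0.065 and 0.11 m and height (world z) of small_lid below 0.11 m)).
It fails at once if a lid that does not fit is lifted (height (world z) of small_lid above 0.03 m or (horizontal distance between wide_jar and red_trivet below 0.06 m and height (world z) of medium_lid above 0.03 m) or (horizontal distance between narrow_jar and red_trivet below 0.06 m and height (world z) of large_lid above 0.03 m)).
It fails at once if a jar is pushed or tipped (distance of any of wide_jar, narrow_jar from where it was at the start of the episode above 0.02 m or angle between any of wide_jar, narrow_jar's own z axis and vertical above 0.2 rad).
It fails at once if a tin or the spice jar in the row is disturbed (distance of any of red_tin, spice_jar, white_tin from where it was at the start of the episode above 0.02 m).
It also fails if it takes over 51 s, if anything falls off the work surface, if the arm or the gripper's body presses on something with over 40 N, if the wrist force passes 120 N, or if a joint passes its speed limit or range.

## Working session

There is one attempt and no reset: what is moved stays moved. The work goes in short steps, Python scripts to look and compute and a tool call to move; the robot and the scene stay as the last step left them, time stands still between calls to the robot, and variables do not carry over. Pictures are saved under pics/ and viewed, at most 10 in all, crops included, and the job is handed in when it is done.

Besides the shell and the picture viewer there is one more tool, called after ">>>" as name(argument=value, ...) on one line, values as JSON. step_arm: Moves the arm, as the interface text tells. Its arguments: {"type":"object","properties":{"deltas":{"type":"array","items":{"type":"number"}}},"required":["deltas"]}

```bash
mkdir -p pics; cat > h.py <<'E'
from plant import *
import numpy as np, cv2
def ray(P,uv):
    K=np.array(P["mtx"],float);R=cv2.Rodrigues(np.array(P["rvec"],float))[0];t=np.array(P["tvec"],float).ravel()
    d=np.linalg.inv(K)@np.array([uv[0],uv[1],1.]);return -R.T@t,R.T@d
def onz(P,uv,z):
    o,d=ray(P,uv);return o+d*(z-o[2])/d[2]
E
python3 - <<'E'
from h import *
for n in("top","side"):
    im=capture(n);np.save(n+".npy",im);cv2.imwrite(f"pics/{n}0.png",cv2.resize(im[...,::-1],(768,576)))
    P=camera_params(n);print(n,np.array(P["mtx"]).round(1).tolist(),ray(P,(256,192)),P.get("dist"))
E
```

```text
top [[439.4, 0.0, 259.4], [0.0, 439.4, 186.3], [0.0, 0.0, 1.0]] (array([ 384.34507766,   -2.44877826, 1271.06084983]), array([ 0.07520391,  0.0254407 , -0.99695855])) None
side [[379.5, 0.0, 257.2], [0.0, 379.5, 188.9], [0.0, 0.0, 1.0]] (array([ 201.31671768, 1076.43515656,  611.09642602]), array([ 0.25276321, -0.87663019, -0.40951831])) None
```

View pics/top0.png

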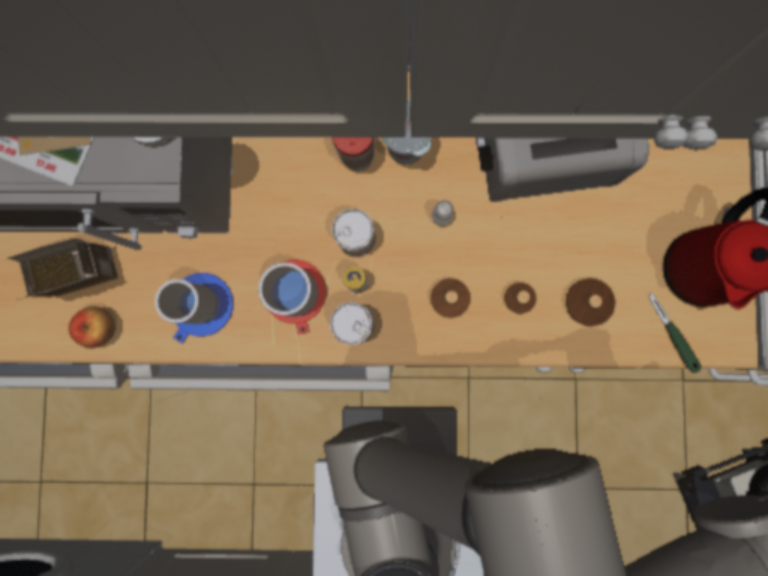

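View pics/side0.png

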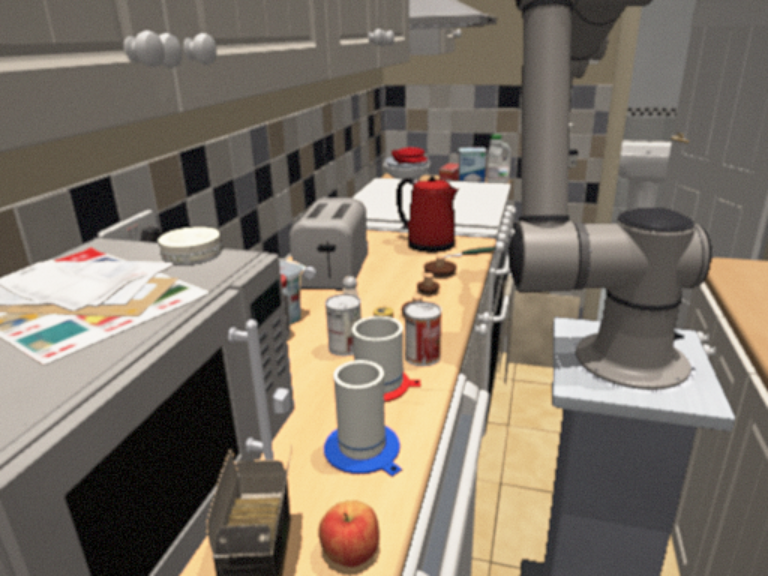

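The top view shows the jars at about (285,290) on the red trivet, which looks wider and shorter, and (178,300) on the blue. The lids are at (450,297), (520,297) and (590,301), the last one largest, and the row of tins and spice jar is near column 353. The side view agrees that the jar on the red trivet is the short wide one.

```bash
python3 - <<'E'
from h import *
im=np.load("top.npy");P=camera_params("top")
hsv=cv2.cvtColor(im,cv2.COLOR_RGB2HSV)
# lids: dark wood
for c in[(300,198),(347,198),(393,200)]:
    x0,y0=c[0]-24,c[1]-24; w=im[y0:y0+48,x0:x0+48].astype(int)
    m=(w[...,0]<125)&(w[...,0]>w[...,2]+10); m=m.astype(np.uint8)
    m=cv2.morphologyEx(m,cv2.MORPH_OPEN,np.ones((3,3),np.uint8))
    cs=max(cv2.findContours(m,cv2.RETR_EXTERNAL,cv2.CHAIN_APPROX_NONE)[0],key=cv2.contourArea)
    (u,v),(a,b),_=cv2.fitEllipse(cs); A=onz(P,(u+x0,v+y0),22)
    full=np.zeros_like(m);cv2.drawContours(full,[cs],-1,1,-1)
    k=((full==1)&(w[...,0]>150)); ys,xs=np.nonzero(k)
    s=(1271-22)/439.4
    print("lid",A.round(1),"diam",round(a*s,1),round(b*s,1),"knob",onz(P,(xs.mean()+x0,ys.mean()+y0),50).round(1),len(xs), 2*np.sqrt(len(xs)/np.pi)*(1221/439.4))
# pale rim of jars
for c in[(192,194),(119,201),(236,154),(235,215)]:
    x0,y0=c[0]-28,c[1]-28; w=im[y0:y0+56,x0:x0+56]; h=hsv[y0:y0+56,x0:x0+56]
    m=((h[...,1]<60)&(h[...,2]>130)).astype(np.uint8)
    cs=max(cv2.findContours(m,cv2.RETR_EXTERNAL,cv2.CHAIN_APPROX_NONE)[0],key=cv2.contourArea)
    hull=cv2.convexHull(cs);(u,v),r=cv2.minEnclosingCircle(cs);e=cv2.fitEllipse(hull)
    for z in(110,123,143):print(c,z,onz(P,(u+x0,v+y0),z).round(1),"D",round(2*r*(1271-z)/439.4,1),np.round(np.array(e[1])*(1271-z)/439.4,1),onz(P,(e[0][0]+x0,e[0][1]+y0),z).round(1))
c=[cv2.resize(im[150:250,150:250],None,fx=5,fy=5,interpolation=cv2.INTER_CUBIC)]
cv2.imwrite("pics/jar.png",c[0][...,::-1])
# trivets
for nm,m in(("red",(hsv[...,1]>190)&(hsv[...,2]>120)&((hsv[...,0]<5)|(hsv[...,0]>174))),("blue",(hsv[...,1]>180)&(abs(hsv[...,0].astype(int)-113)<12))):
    mm=m.copy().astype(np.uint8);mm[:,:100]=0;mm[:,225:]=0;mm[:150]=0
    ys,xs=np.nonzero(mm);print(nm,len(xs),[onz(P,q,8).round(0)[:2].tolist() for q in((xs.min(),195),(xs.max(),195),(190,ys.min()),(190,ys.max()))])
E
```

```text
lid [461.8 -95.   22. ] diam 70.2 71.9 knob [461.7 -95.6  50. ] 47 21.496096331042
lid [ 462.6 -226.8   22. ] diam 55.1 57.9 knob [ 462.7 -228.6   50. ] 47 21.496096331042
lid [ 455.6 -358.7   22. ] diam 88.1 92.3 knob [ 456.1 -361.2   50. ] 46 21.266184947188933
(192, 194) 110 [469.8 204.3 110. ] D 93.6 [91.3 91.8] [470.4 204.6 110. ]
(192, 194) 123 [468.8 201.9 123. ] D 92.6 [90.2 90.8] [469.5 202.3 123. ]
(192, 194) 143 [467.4 198.4 143. ] D 90.9 [88.7 89.2] [468.  198.7 143. ]
(119, 201) 110 [434.9 389.7 110. ] D 112.5 [ 73.5 111.3] [437.9 396.1 110. ]
(119, 201) 123 [434.3 385.3 123. ] D 111.2 [ 72.6 110.1] [437.3 391.6 123. ]
(119, 201) 143 [433.4 378.6 143. ] D 109.3 [ 71.4 108.2] [436.4 384.8 143. ]
(236, 154) 110 [577.5  84.5 110. ] D 73.8 [70.5 72.9] [577.9  85.  110. ]
(236, 154) 123 [575.3  83.5 123. ] D 73.0 [69.7 72.1] [575.7  84.1 123. ]
(236, 154) 143 [572.  82. 143.] D 71.7 [68.5 70.9] [572.4  82.6 143. ]
(235, 215) 110 [409.3  86.1 110. ] D 75.6 [72.7 74.5] [410.   85.7 110. ]
(235, 215) 123 [409.   85.1 123. ] D 74.7 [71.9 73.7] [409.7  84.7 123. ]
(235, 215) 143 [408.6  83.5 143. ] D 73.4 [70.7 72.4] [409.3  83.2 143. ]Traceback (most recent call last):
  File "<stdin>", line 27, in <module>
    return umr_minimum(a, axis, None, out, keepdims, initial, where)
ValueError: zero-size array to reduction operation minimum which has no identity
```

View pics/jar.png

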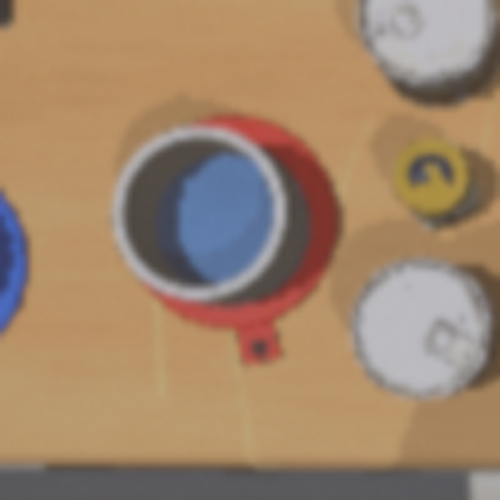

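The jar on the red trivet has a rim about 92 mm across at z=123, so it is the wide jar. Its centre is near (469, 202). The lid that fits it is the large one near (456, -361), with a measured diameter of about 92 mm.

```bash
python3 - <<'E'
from h import *
o=get_obs();print({k:np.round(o[k],3).tolist() for k in("time","tool_pos","tcp_rot","grip_width","contact_force")})
im=np.load("side.npy");P=camera_params("side")
# predicted rim outline vs. picture
K=np.array(P["mtx"],float)
a=np.linspace(0,2*np.pi,60)
pts=np.c_[469.3+46*np.cos(a),202.2+46*np.sin(a),np.full(60,123.)]
uv=cv2.projectPoints(pts,np.array(P["rvec"],float),np.array(P["tvec"],float),K,None)[0][:,0]
print("rim pred u",uv[:,0].min(),uv[:,0].max(),"v",uv[:,1].min(),uv[:,1].max())
big=cv2.resize(im,None,fx=6,fy=6,interpolation=cv2.INTER_CUBIC)
cv2.polylines(big,[np.round((uv+.5)*6-.5).astype(int)],True,(255,0,0),1)
cv2.imwrite("pics/side_rim.png",big[190*6:280*6,215*6:315*6][...,::-1])
E
```

```text
{'time': 0.1, 'tool_pos': [190.666, -488.774, 226.121], 'tcp_rot': [-3.14, -0.0, 0.372], 'grip_width': 91.462, 'contact_force': [0.305, 0.167, 0.036]}
rim pred u 234.1688376504424 267.9696421314007 v 210.50205831293528 226.51470793918136
```

View pics/side_rim.png

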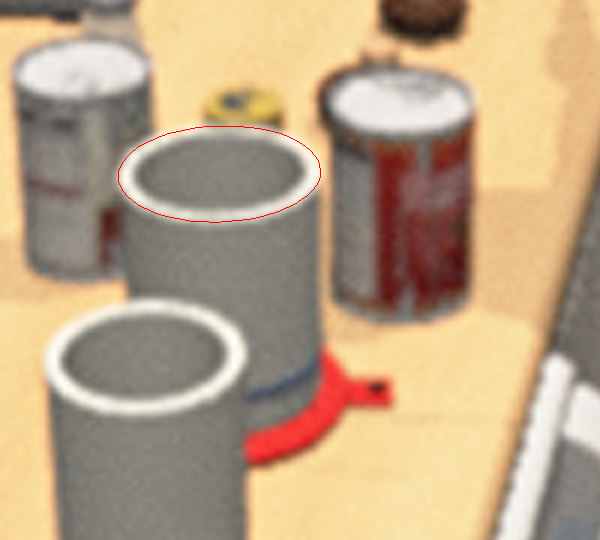

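The predicted rim from the top view lies on the jar's rim in the side view (crop columns 118–321 against about 121–321). The jar's position is therefore confirmed to about 1 mm. Next I approach above the large lid.

>>> step_arm(deltas=[25,32,0,0,91.5,25,32,0,0,91.5,25,32,0,0,91.5,25,32,0,0,91.5,35,0,-15,0,91.5,35,0,-15,0,91.5,35,0,-20,0,91.5,35,0,-20,0,91.5,25,0,-20,0,91.5,0,0,0,0,91.5])

```text
time: 1.35
tool_pos: [456.0, -359.9, 134.4]
tcp_rot: [-3.138, 0.002, 0.374]
contact_force: [-0.3, -0.4, 1.2]
grip_width: 91.6
finger_force: 0.0
```

```bash
python3 - <<'E'
from h import *
o=get_obs();print(np.round(o["time"],2),np.round(o["tool_pos"],1),np.round(o["tcp_rot"],3))
P=camera_params("wrist");im=capture("wrist");np.savez("w.npz",im=im,**{k:np.array(P[k]) for k in("mtx","rvec","tvec")})
K=np.array(P["mtx"]);print(K.tolist(),ray(P,(K[0,2],K[1,2])))
cv2.imwrite("pics/w1.png",cv2.resize(im[...,::-1],(768,576)))
E
```

```text
1.35 [ 456.  -359.9  134.4] [-3.138e+00  2.000e-03  3.740e-01]
[[297.3186396354542, 0.0, 257.61825518083396], [0.0, 297.3186396354542, 188.74345699425353], [0.0, 0.0, 1.0]] (array([ 534.13970093, -329.99801202,  291.98610966]), array([-0.28580201, -0.10769103, -0.95221838]))
```

View pics/w1.png

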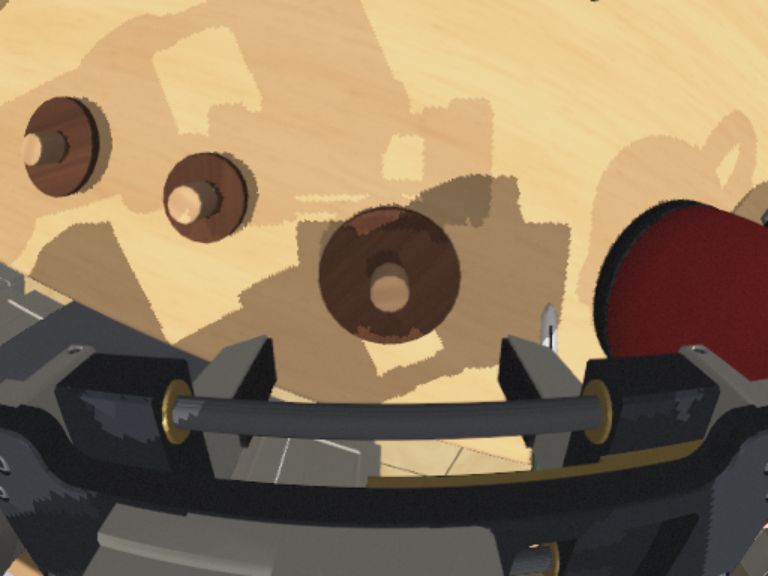

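The wrist view shows the large lid at (390,274) with its knob top at about (391,293), between the fingers. The kettle is well off to the right.

```bash
cat >> h.py <<'E'
def fonz(P,uv,z):
    K=np.array(P["mtx"],float)
    u=cv2.fisheye.undistortPoints(np.array([[uv]],float),K,np.zeros(4))[0,0]
    R=cv2.Rodrigues(np.array(P["rvec"],float))[0];o=-R.T@np.array(P["tvec"],float).ravel();d=R.T@np.array([u[0],u[1],1.])
    return o+d*(z-o[2])/d[2]
E
python3 - <<'E'
from h import *
P=np.load("w.npz");im=P["im"].astype(int)
g=cv2.GaussianBlur(P["im"],(3,3),0).astype(int)
m=np.zeros(im.shape[:2],np.uint8);m[130:235,205:315]=((g[130:235,205:315,0]<112)&(g[130:235,205:315,0]>g[130:235,205:315,2]+8)).astype(np.uint8)
m=cv2.morphologyEx(m,cv2.MORPH_OPEN,np.ones((5,5),np.uint8))
# knob: pale region near (260,194)
k=np.zeros_like(m);k[172:212,240:282]=(g[172:212,240:282,0]>135)
n,l,s,c=cv2.connectedComponentsWithStats(k);i=1+np.argmax(s[1:,4]);print("knob comp",s[i],c[i])
cs=max(cv2.findContours((l==i).astype(np.uint8),0,1)[0],key=len)
W=np.array([fonz(P,tuple(map(float,p[0])),50)[:2] for p in cs],np.float32);print("knob top",cv2.minEnclosingCircle(W),cv2.fitEllipse(W))
cs=max(cv2.findContours(m,0,1)[0],key=cv2.contourArea)
W=np.array([fonz(P,tuple(map(float,p[0])),22)[:2] for p in cs],np.float32);print("flange",cv2.minEnclosingCircle(W),cv2.fitEllipse(cv2.convexHull(W)))
for z,q in((22,(213.3,183)),(22,(306.7,183)),(22,(260,137)),(22,(260,229)),(50,(260.7,195))):print(z,q,fonz(P,q,z).round(1))
E
```

```text
knob comp [248 184  24  23 451] [259.3924612  195.15077605]
knob top ((456.45965576171875, -360.8417663574219), 10.71407413482666) ((456.5556335449219, -360.95062255859375), (20.288114547729492, 20.58341407775879), 79.65840911865234)
flange ((457.2088623046875, -360.31097412109375), 45.988033294677734) ((457.3160400390625, -360.44110107421875), (90.65320587158203, 90.74286651611328), 128.7018585205078)
22 (213.3, 183) [ 443. -319.   22.]
22 (306.7, 183) [ 475.7 -402.1   22. ]
22 (260, 137) [ 500.  -344.5   22. ]
22 (260, 229) [ 414.5 -378.2   22. ]
50 (260.7, 195) [ 457.2 -361.9   50. ]
```

All three measurements agree on (457, -360.6) with a 92 mm flange. I descend in two stages.

>>> step_arm(deltas=[1,-0.7,-20,0,91.5,0,0,-20,0,91.5,0,0,-20,0,91.5,0,0,-15,0,91.5,0,0,-10,0,91.5,0,0,-8,0,91.5,0,0,-4,0,91.5,0,0,0,0,91.5,0,0,0,0,91.5,0,0,0,0,91.5])

```text
time: 2.65
tool_pos: [456.9, -361.9, 40.1]
tcp_rot: [3.141, -0.0, 0.372]
contact_force: [-0.3, 0.3, -0.6]
grip_width: 91.2
finger_force: 0.0
```

>>> step_arm(deltas=[0,1.2,-7,0,91.5,0,0,-7,0,91.5,0,0,0,0,91.5,0,0,0,0,60,0,0,0,0,40,0,0,0,0,28,0,0,0,0,18,0,0,0,0,15,0,0,0,0,15,0,0,0,0,15])

```text
time: 3.9
tool_pos: [456.8, -360.6, 25.8]
tcp_rot: [3.142, 0.0, 0.372]
contact_force: [-0.5, 0.6, -0.2]
grip_width: 26.1
finger_force: 0.0
```

>>> step_arm(deltas=[0,0,0,0,10,0,0,0,0,10,0,0,0,0,10,0,0,4,0,10,0,0,6,0,10,0,0,8,0,10,0,0,8,0,10,0,0,6,0,10,0,0,0,0,10,0,0,0,0,10])

```text
time: 5.15
tool_pos: [456.6, -360.5, 57.6]
tcp_rot: [-3.141, 0.0, 0.372]
contact_force: [-0.1, -0.5, -1.4]
grip_width: 23.3
finger_force: 30.0
```

The lid is gripped (23–24 mm opening, 30 N, and a load of about 1 N), so I raise it to clear the tins.

>>> step_arm(deltas=[0,0,10,0,10,0,0,18,0,10,0,0,22,0,10,0,0,22,0,10,0,0,22,0,10,0,0,22,0,10,0,0,18,0,10,0,0,12,0,10,0,0,6,0,10,0,0,0,0,10])

```text
time: 6.4
tool_pos: [456.7, -360.6, 209.7]
tcp_rot: [3.141, 0.0, 0.372]
contact_force: [0.3, 0.0, -1.7]
grip_width: 23.2
finger_force: 30.0
```

>>> step_arm(deltas=[0,10,0,0,10,0,20,0,0,10,0,30,0,0,10,0,35,0,0,10,0,35,0,0,10,0,35,0,0,10,0,35,0,0,10,0,35,0,0,10,0,35,0,0,10,0,35,0,0,10])

```text
time: 7.65
tool_pos: [455.8, -53.3, 209.6]
tcp_rot: [-3.141, 0.0, 0.372]
contact_force: [0.3, 0.1, -0.4]
grip_width: 23.3
finger_force: 30.0
```

>>> step_arm(deltas=[0,35,0,0,10,0,35,0,0,10,2,35,0,0,10,2,35,0,0,10,2,35,0,0,10,2,30,0,0,10,2,25,0,0,10,2,15,0,0,10,0,10,0,0,10,0,0,0,0,10])

```text
time: 8.9
tool_pos: [468.4, 199.6, 209.6]
tcp_rot: [3.141, 0.0, 0.373]
contact_force: [-0.8, 0.7, -0.9]
grip_width: 23.2
finger_force: 30.0
```

```bash
python3 - <<'E'
from h import *
o=get_obs();print(np.round(o["time"],2),np.round(o["tool_pos"],1),np.round(o["tcp_rot"],3),o["grip_width"],o["finger_force"])
im=capture("side");np.save("side2.npy",im);cv2.imwrite("pics/side2.png",cv2.resize(im[130:280,180:350][...,::-1],None,fx=4,fy=4,interpolation=cv2.INTER_CUBIC))
im=capture("top");np.save("top2.npy",im)
im=capture("wrist");np.save("w2.npy",im)
E
```

```text
8.9 [468.4 199.6 209.6] [3.141 0.    0.373] 23.16975219958791 29.99995082616806
```

View pics/side2.png

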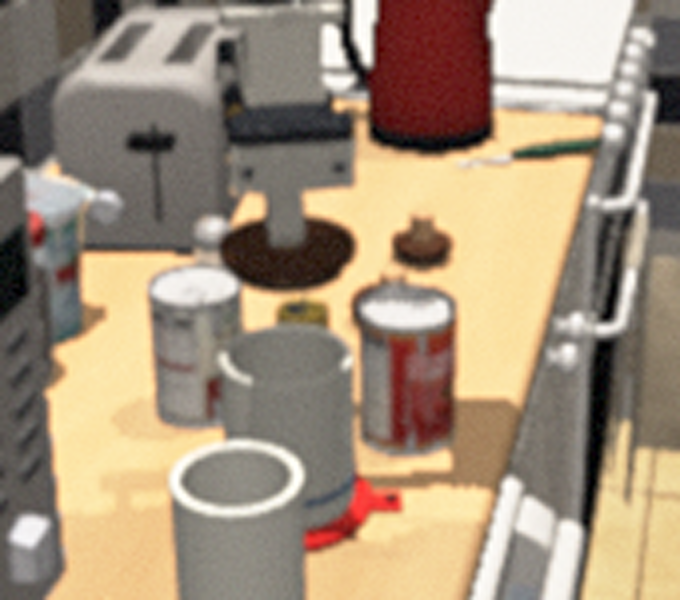

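The lid hangs level above and behind the jar in the side view: its flange spans crop columns 220–355, with the jar rim below at 218–355. Now I check the lid's centre numerically against the jar.

```bash
python3 - <<'E'
from h import *
P=camera_params("side");K=np.array(P["mtx"],float)
im=np.load("side2.npy").astype(int)
sub=im[180:206,228:276];m=((sub[...,0]<110)&(sub[...,0]>sub[...,2]+12)).astype(np.uint8)
n,l,s,c=cv2.connectedComponentsWithStats(m);i=1+np.argmax(s[1:,4])
print("seen u",228+s[i,0]-.5,228+s[i,0]+s[i,2]-.5,"v",180+s[i,1]-.5,180+s[i,1]+s[i,3]-.5,s[i,4])
a=np.linspace(0,2*np.pi,90)
def pred(x,y,levels):
    pts=np.vstack([np.c_[x+r*np.cos(a),y+r*np.sin(a),np.full(90,z)] for r,z in levels])
    uv=cv2.projectPoints(pts,np.array(P["rvec"],float),np.array(P["tvec"],float),K,None)[0][:,0];return uv.min(0).round(1),uv.max(0).round(1)
b=209.7-26
L=[(46,b+12),(46,b+22),(38,b)]
for x,y in((468.75,199.4),(471.75,199.4),(468.75,202.4)):print(x,y,pred(x,y,L))
# jar and others unchanged? compare tops in both top views
t0=np.load("top.npy");t2=np.load("top2.npy");T=camera_params("top")
d=np.abs(t0.astype(int)-t2).sum(2)
for nm,(u,v) in dict(small=(347,198),med=(300,198),wtin=(236,154),tin2=(235,215),bluejar=(119,201),lid=(193,194)).items():print(nm,np.median(d[v-12:v+12,u-12:u+12]))
cv2.imwrite("pics/top2.png",cv2.resize(t2[130:250,100:260][...,::-1],None,fx=4.5,fy=4.5,interpolation=cv2.INTER_CUBIC))
E
```

```text
seen u 234.5 267.5 v 184.5 201.5 416
468.75 199.4 (array([233.2, 183.3]), array([268.1, 203.8]))
471.75 199.4 (array([232.1, 183.2]), array([267. , 203.7]))
468.75 202.4 (array([232.9, 183.7]), array([267.8, 204.3]))
small 12.0
med 9.0
wtin 15.0
tin2 15.0
bluejar 50.5
lid 215.0
```

View pics/top2.png

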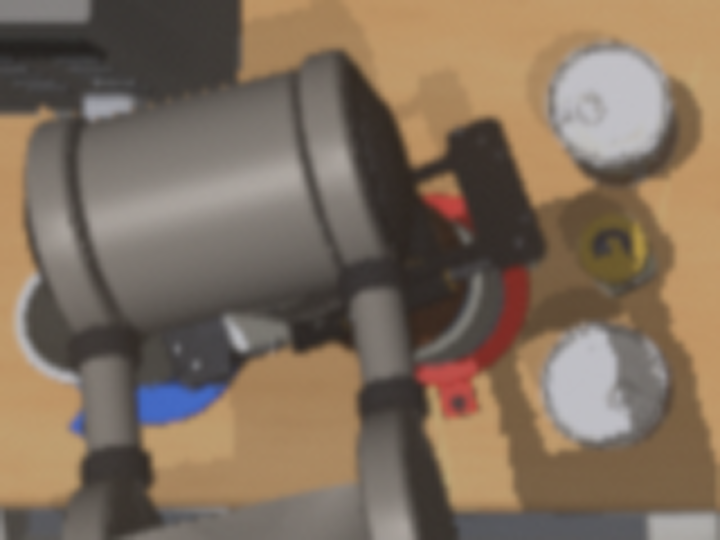

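The top view shows the tins and spice jar untouched. The side-view flange centre is within about 1 mm of expected, so I lower the lid to about 13 mm clear.

>>> step_arm(deltas=[0,1.4,-5,0,10,0,1.4,-8,0,10,0,0,-8,0,10,0,0,-8,0,10,0,0,-7,0,10,0,0,-5,0,10,0,0,-4,0,10,0,0,-2,0,10,0,0,0,0,10,0,0,0,0,10])

```text
time: 10.3
tool_pos: [468.9, 202.2, 162.9]
tcp_rot: [3.141, -0.0, 0.372]
contact_force: [-0.0, 0.1, -1.2]
grip_width: 22.9
finger_force: 30.0
```

```bash
python3 - <<'E'
from h import *
o=get_obs();print(np.round(o["time"],2),np.round(o["tool_pos"],1),np.round(o["tcp_rot"],3),o["grip_width"],o["finger_force"],np.round(o["contact_force"],1))
im=capture("side");cv2.imwrite("pics/side3.png",cv2.resize(im[170:270,210:300][...,::-1],None,fx=6,fy=6,interpolation=cv2.INTER_CUBIC))
E
```

```text
10.3 [468.9 202.2 162.9] [ 3.141 -0.     0.372] 22.873448292135855 29.999907910823822 [-0.   0.1 -1.2]
```

View pics/side3.png

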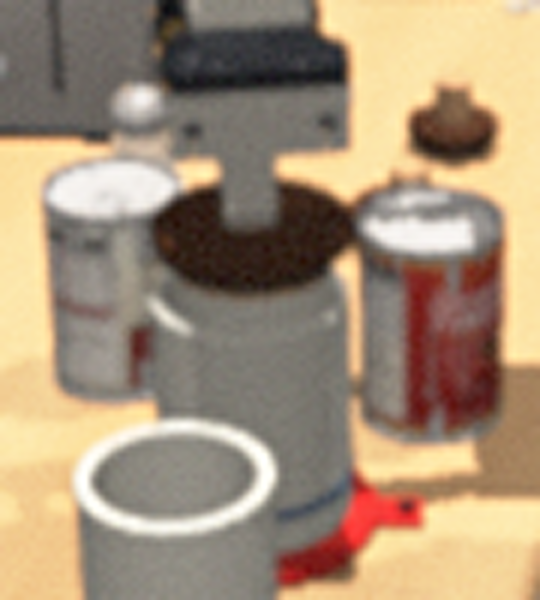

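The side view shows the lid level and centred over the jar: flange at crop columns 153–355, jar at 150–350. There is a visible gap, and the contact force is only the lid's weight. I hand in.

```bash
python3 -c "
from plant import *
print(close_job())"
```

```text
the job is handed in; nothing more can be done
None
```

I handed the job in with the large lid held still, level and centred to within about 2 mm, about 14 mm above the mouth of the wide jar on the red trivet; the tins, spice jar and other lids looked undisturbed in the camera views, and no verdict came back.

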